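# Slide the ointment slab out over the ledge end

### The arm

A 6-joint arm with a two-finger parallel gripper is mounted at the origin on the work surface. World frame = base frame: x ahead of the robot, y to its left, z up, the work surface at z = 0. Lengths are in m, angles in rad, forces in N, time in s.
With the tool pointing down it reaches from about 0.375 to 0.9 m from the base axis. Payload 3.1 kg.
Tool frame: the origin (TCP) lies at the very end of the fingers, on their centre line; the grasp point (between the pads) lies 19 mm behind it (manip.tcp_to_grasp is the distance from the TCP to the grasp point, in m); z points along the fingers, y is the line along which they close (so a half turn about z gives the same grasp; the last joint's range is limited). The gripper opens to 85 mm and grips with 20 to 120 N. Pads are 22 mm wide; open, the fingers measure 114 mm over their backs; the gripper's body (76 mm by 85 mm) begins 54 mm behind the grasp point. The pads swing forward as they close: fully open they stand 13 mm farther back than shut.
Start: joints at [-1.339, 0.527, 1.433, -0, 1.181, -0.178], TCP at [0.25, -0.573, 0.231] pointing down, gripper open.
Joint ranges: [-3.08, 3.08], [-0.75, 2.2], [0.22, 2.44], [-1.43, 4.57], [0, 2.65], [-2.85, 2.85]. Speed limits (rad/s): [2.79, 2.79, 3.14, 3.14, 3.14, 3.14].

### API

Orientations are given as a unit quaternion [x, y, z, w].
In Python, from station import manip gives the robot as it stands. The module is installed in compiled form; this text tells all that it offers.
- The arm moves only by the tool step_arm, never from a script. Its argument "commands" is one flat list of numbers, 6 for each row, row after row: the shift along the tool's x, y, z in m, then the turn, a rotation vector about the tool's x, y, z in degrees. A call has exactly 10 rows; each row is the pose to reach, as a shift and turn from the pose commanded when the call began, along the tool's axes at that moment; what a row does not reach only later rows make up. A row lasts 1/10 s, in which the tool goes at most 50 mm and 8.59 degrees, less where a joint would pass 70% of its speed; a pose out of reach is approached as far as the arm can. A call with a gripper value outside its range is refused whole. "jaw" is the opening in per cent of the stroke, from 0 (shut) to 100 (fully open), set as the call begins (left out, the last holds). The fingers move at their own pace and stop on an object; "grip_force" is the grip in N (left out, the last holds). Time passes only in rows, so rows that repeat a pose let the fingers close, or fill a call up. It gives the time, the measured TCP pose, the force, the opening and the grip force at its end, in the units of the state.
- manip.sense(): the state, without advancing time (a new reading comes with each control period).
- manip.snapshot(name): name is "scene" or "top" or "wrist"; returns a dict with "pixels" (384x512x3 uint8, blue, green, red), "fx", "fy", "cx", "cy" (pixels), "k1" (the pictures are not rectified: a ray, as slopes to the right and down, at radius r is drawn at 1 + k1 r^2 times it, then the intrinsics apply), "R" (3x3) and "t" (3): a world point X has camera coordinates R X + t; the wrist camera has in their place "mount" (4x4, takes a point from camera to tool coordinates, whose origin is the TCP and whose axes are the flange's). Camera axes: x right, y down, z forward; pixel columns grow to the right and rows downward; lengths in m; the calibration is good to about 2 mm. A picture is of the moment at which its call begins: read the wrist's pose just before it. There is no depth.
- manip.sign_off(): hands the job in; it is judged then, once.
The state is a dict: "t": time; "q": joint angles; "qd": joint speeds; "tau": joint torques, N m; "tcp_pos": TCP position; "tool_rot": TCP orientation; "force": force on the tool from outside, world axes, zero at the start; "ft_torque": the same for the moment, N m; "finger_gap": opening from 0.0 (shut) to 1.0 (fully open); "gripper_force": force on a finger pad.
Only numpy, scipy, OpenCV 4.12 (cv2) and the standard library are available. Lean on these libraries where they do the work, as an engineer would, in place of code of your own. Each camera call takes 0.05 s, during which the arm holds its last target. There are 200 camera calls.

### The job

Push the white ceramic slab along the wooden ledge, towards the end where the shallow steel tray stands, until about 40 mm of it sticks out beyond that end of the ledge, so that the next person can take it by its edge. Only push it with the fingers, never lift it; leave it lying flat and square to the ledge, not hanging over the ledge's front, then let go of it, and do not disturb the tray, mortar, jar or bottle.

Things in the scene. Friction and masses are not known exactly. Their poses are not given: they have to be found in the camera images.
- ledge: Raised wooden ledge, fixed to the counter, 150 mm (its x) by 360 mm (its y, the long way). Origin at the centre of its underside, on the counter. Its flat top is 50 mm above the counter; the far (+x) side carries a rail along the whole length, 12 mm thick and standing 12 mm above the top, inner face at x = +63 mm. The front edge is at x = -75 mm; the two open ends are at y = +180 and y = -180 mm. It stands turned by up to 0.3 rad either way.
- slab: Loose white glazed ceramic ointment slab lying on the ledge, 95 mm (its x, across the ledge) by 140 mm (its y, along the ledge) by 6 mm thick, about 0.2 kg. Origin at the centre of its underside. It may lie up to 0.15 rad askew to the ledge. Its weight and friction vary somewhat.
- tray: Shallow open steel tray, 150 mm (x) by 120 mm (y) by 24 mm high, loose on the counter about 30 mm beyond one end of the ledge (its centre about 270 mm from the ledge's centre); which end varies. Origin at the centre of its underside.
- mortar: Round stone mortar bowl, 96 mm across the rim, 68 mm high, loose on the counter beyond the other end of the ledge. Origin at the centre of its underside. To be left alone.
- jar: Squat lidded jar, 62 mm across, 75 mm high, loose on the counter on the far side of the ledge, behind the rail. Origin at the centre of its underside. To be left alone.
- bottle: Small amber bottle with a black cap, 48 mm across, 100 mm high, loose on the counter on the far side of the ledge. Origin at the centre of its underside. To be left alone.
Not all that is in view belongs to the job. Of the things like the slab, leave any that is blue; of the rest the smaller one is meant.

How it is judged:
At the end, for the whole second after the job is handed in: The slab lies still and flat on the ledge, square to it within 0.1 rad, overhanging the end on the tray's side by 28 to 52 mm, with its centre no farther than 33 mm in front of the ledge's centre line (front overhang at most about 5 mm) (((y of tray in the frame of ledge above 0 m and y of slab in the frame of ledge between 0.138 and 0.162 m) or (y of tray in the frame of ledge below 0 m and y of slab in the frame of ledge between -0.162 and -0.138 m)) and x of slab in the frame of ledge between -0.033 and 0.025 m and z of slab in the frame of ledge between 0.046 and 0.054 m and angle between slab's own z axis and vertical below 0.05 rad and angle between the y axis of slab and the y axis of ledge, either way round below 0.1 rad and linear speed of slab below 0.01 m/s); the robot touches nothing.
It fails at once if the slab is lifted more than 10 mm off the ledge (z of slab in the frame of ledge above 0.06 m).
It fails at once if the slab falls off or tips over the ledge (z of slab in the frame of ledge below 0.035 m or angle between slab's own z axis and vertical above 0.3 rad).
It fails at once if the tray, mortar, jar or bottle is shifted by more than 10 mm or tipped (distance of any of tray, mortar, jar, bottle from where it was at the start of the episode above 0.01 m or angle between any of tray, mortar, jar, bottle's own z axis and vertical above 0.2 rad).
It also fails if it takes over 43 s, if anything falls off the work surface, if the arm or the gripper's body presses on something with over 40 N, if the wrist force passes 120 N, or if a joint passes its speed limit or range.

## Working session

There is one attempt and no reset: what is moved stays moved. The work goes in short steps, Python scripts to look and compute and a tool call to move; the robot and the scene stay as the last step left them, time stands still between calls to the robot, and variables do not carry over. Pictures are saved under pics/ and viewed, at most 10 in all, crops included, and the job is handed in when it is done.

Besides the shell and the picture viewer there is one more tool, called after "Call:" as name(argument=value, ...) on one line, values as JSON. step_arm: Moves the arm, as the interface text tells. Its arguments: {"type":"object","properties":{"commands":{"type":"array","items":{"type":"number"}},"jaw":{"type":"number"},"grip_force":{"type":"number"}},"required":["commands"]}

```bash
mkdir -p pics
cat > h.py <<'E'
import numpy as np, cv2, pickle
from station import manip
def K(s): return np.array([[s['fx'],0,s['cx']],[0,s['fy'],s['cy']],[0,0,1.]])
def D(s): return np.array([s['k1'],0,0,0,0.])
def cast(s,px,z):
    p=cv2.undistortPoints(np.array(px,float).reshape(-1,1,2),K(s),D(s)).reshape(-1,2)
    d=np.c_[p,np.ones(len(p))]@np.array(s['R']); c=-np.array(s['R']).T@np.array(s['t'])
    return c+d*((z-c[2])/d[:,2])[:,None]
def proj(s,X):
    return cv2.projectPoints(np.array(X,float).reshape(-1,1,3),cv2.Rodrigues(np.array(s['R']))[0],np.array(s['t'],float),K(s),D(s))[0].reshape(-1,2)
E
python3 - <<'E'
from h import *
for n in('scene','top'):
    s=manip.snapshot(n); pickle.dump(s,open(n+'0.pkl','wb')); cv2.imwrite(f'pics/{n}0.png',s['pixels'])
    print(n,s['fx'],s['cx'],s['cy'],s['k1'],-np.array(s['R']).T@s['t'])
st=manip.sense(); print(st)
E
```

```text
scene 385.043479364699 261.5544683235652 190.7313295243262 -0.03148801403433539 [ 1.17625081 -0.12032426  0.63428205]
top 399.5231924057086 250.86028733583348 192.56166343547562 0.03175596849299137 [0.40444205 0.00401748 0.90970927]
{'t': 0.1, 'q': array([-1.33848534e+00,  5.28381844e-01,  1.43377716e+00,  1.16717155e-06,
        1.18139823e+00, -1.78513877e-01]), 'qd': array([ 2.79748410e-05, -7.17214623e-04, -3.56145981e-03,  1.71051916e-04,
        7.17019456e-04, -7.12051892e-04]), 'tau': array([ 5.16048772e-05, -4.43302846e+01, -1.78586698e+01, -1.41409664e-04,
        3.94032351e-03, -1.64496180e-05]), 'tcp_pos': array([ 0.24947225, -0.57234953,  0.23042521]), 'tool_rot': array([ 9.78976517e-01,  2.03970623e-01, -2.58795656e-05, -9.81951178e-04]), 'force': array([ 0.2819039 , -0.42698419, -0.97351039]), 'ft_torque': array([-0.00258878,  0.06913353, -0.00747902]), 'gripper_force': 0.0, 'finger_gap': 1.0003100759341137}
```

View pics/top0.png

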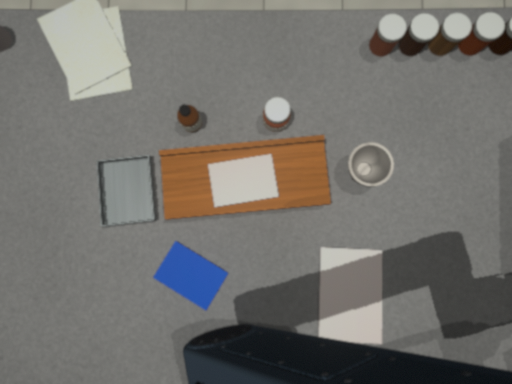

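View pics/scene0.png

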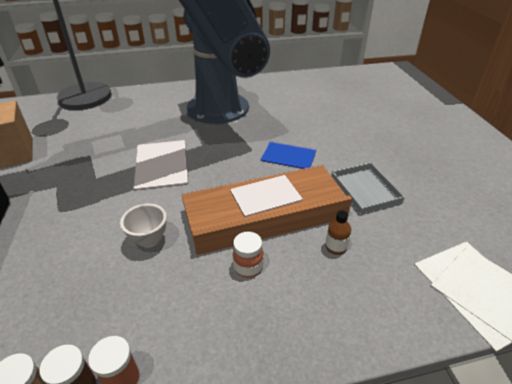

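The top picture shows the ledge spanning (160,150)-(330,205), the tray at its left end (128,190), and the mortar at its right end (371,164). The jar (277,112) and bottle (188,117) are behind the rail.

Things that could be taken for the slab:
- white slab on the ledge at (243,180)
- blue slab at (190,275), excluded by colour
- larger white slab at (350,295), excluded by size
- paper sheets at (85,50)

I choose the small white one on the ledge at (243,180).

Run:
```python
from h import *
s=pickle.load(open('top0.pkl','rb')); im=s['pixels']
hsv=cv2.cvtColor(im,cv2.COLOR_BGR2HSV)
roi=np.zeros(im.shape[:2],np.uint8); roi[125:230,155:340]=255
wood=cv2.inRange(hsv,(5,90,60),(20,255,255))&roi
white=cv2.inRange(hsv,(0,0,150),(180,60,255))&roi
white[:145]=0; white[:,335:]=0
def big(m):
    c=cv2.findContours(m,cv2.RETR_EXTERNAL,cv2.CHAIN_APPROX_NONE)[0]; return max(c,key=cv2.contourArea)
vis=im.copy()
c=big(white); r=cv2.minAreaRect(c); b=cv2.boxPoints(r); w=cast(s,b,.056)
print('slab px',b.round(1).tolist()); print(w.round(4)); print('edges',np.linalg.norm(np.roll(w,-1,0)-w,axis=1),'c',w.mean(0))
e=w-np.roll(w,-1,0); L=e[np.argmax(np.linalg.norm(e,axis=1))]; print('slab yaw(y axis)',np.arctan2(-L[0],L[1]),)
cv2.drawContours(vis,[b.astype(int)],-1,(0,0,255),1)
c=big(wood); ap=cv2.approxPolyDP(cv2.convexHull(c),4,True).reshape(-1,2)
print('wood',ap.tolist(), cast(s,ap,.05).round(4).tolist())
# front edge line of the top & ends
for x,y,d in((0,0,0),):pass
cv2.drawContours(vis,[c],-1,(0,255,0),1)
cv2.imwrite('pics/crop1.png',cv2.resize(vis[120:230,90:400],None,fx=2.5,fy=2.5,interpolation=cv2.INTER_CUBIC))
```

```text
slab px [[206.8000030517578, 164.0], [271.3999938964844, 153.3000030517578], [278.6000061035156, 196.39999389648438], [214.0, 207.1999969482422]]
[[ 0.5633  0.12    0.056 ]
 [ 0.5878 -0.02    0.056 ]
 [ 0.4937 -0.0358  0.056 ]
 [ 0.4695  0.1024  0.056 ]]
edges [0.14215915 0.09540427 0.14039123 0.09544058] c [0.52857008 0.04164187 0.056     ]
slab yaw(y axis) 0.17340976919709888
wood [[323, 135], [329, 203], [165, 218], [160, 150]] [[0.6303, -0.1329, 0.05], [0.4809, -0.1443, 0.05], [0.4457, 0.2086, 0.05], [0.595, 0.2247, 0.05]]
```

View pics/crop1.png

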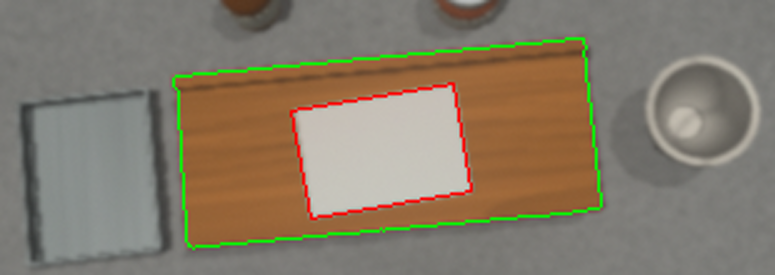

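The crop confirms the choice: a white 140×95 mm slab on the ledge, corners fitted at (207,164), (271,153), (279,196) and (214,207). In the ledge frame it lies at x≈-7 mm, y≈+3.5 mm, 0.07 rad askew. The tray is at +y, so I'll push about 146 mm with two half-open fingers lined up across the ledge.

Call:
step_arm(commands=[0.038,-0.028,0,0,0,-7.2,0.076,-0.056,0,0,0,-14.4,0.114,-0.084,0,0,0,-21.6,0.152,-0.112,0,0,0,-28.8,0.19,-0.14,0,0,0,-36,0.228,-0.168,0,0,0,-43.2,0.266,-0.196,0,0,0,-50.4,0.304,-0.224,0,0,0,-57.6,0.342,-0.252,0,0,0,-64.8,0.38,-0.28,0,0,0,-72], jaw=50)

```text
t: 1.1
tcp_pos: [0.4866, -0.1626, 0.2311]
tool_rot: [0.67, 0.742, -0.0, -0.0]
force: [0.2, -0.2, -1.1]
finger_gap: 0.498
gripper_force: 0.0
```

Call:
step_arm(commands=[0.016,0.01,0,0,0,0,0.032,0.021,0,0,0,0,0.048,0.031,0.01,0,0,0,0.064,0.042,0.03,0,0,0,0.08,0.052,0.05,0,0,0,0.0955,0.0625,0.07,0,0,0,0.0955,0.0625,0.09,0,0,0,0.0955,0.0625,0.11,0,0,0,0.0955,0.0625,0.12,0,0,0,0.0955,0.0625,0.12,0,0,0])

```text
t: 2.1
tcp_pos: [0.538, -0.0631, 0.1098]
tool_rot: [0.672, 0.74, -0.001, -0.002]
force: [0.1, -0.3, 0.2]
finger_gap: 0.503
gripper_force: 0.0
```

Run:
```python
from h import *
st=manip.sense(); s=manip.snapshot('wrist'); pickle.dump((st,s),open('w1.pkl','wb'));cv2.imwrite('pics/w1.png',s['pixels']); print(st['tcp_pos'],st['tool_rot'],st['force'],s['mount'])
```

```text
[ 0.53796602 -0.06309363  0.10980161] [ 0.67214541  0.74041665 -0.00079151 -0.00176367] [ 0.10576432 -0.33941875  0.21584507] [[ 4.21428139e-04 -9.65605180e-01 -2.60012419e-01  6.51036646e-02]
 [ 9.99999853e-01  4.95293806e-04 -2.18567203e-04 -6.08812110e-04]
 [ 3.39832164e-04 -2.60012288e-01  9.65605248e-01 -1.42750631e-01]
 [ 0.00000000e+00  0.00000000e+00  0.00000000e+00  1.00000000e+00]]
```

View pics/w1.png

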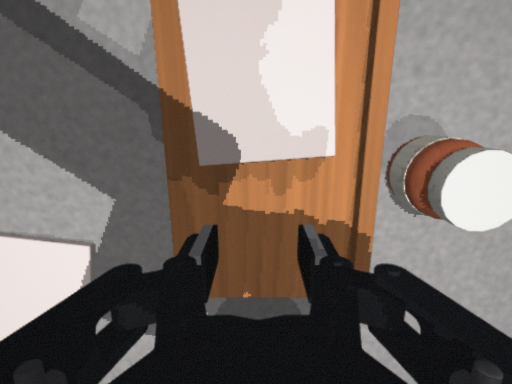

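The wrist view shows the slab's rear edge from (200,165) to (335,156), the two fingers at (207,245) and (312,245) behind it, and the rail's inner line at about x=365. The fingers lie within the slab's width. Next I cast these points to the plane to refine the numbers.

```bash
cat >> h.py <<'E'
from scipy.spatial.transform import Rotation as Ro
def wcam(st,s):
    T=np.eye(4);T[:3,:3]=Ro.from_quat(st['tool_rot']).as_matrix();T[:3,3]=st['tcp_pos']
    M=np.linalg.inv(T@np.array(s['mount'])); s['R'],s['t']=M[:3,:3],M[:3,3]; return s
C=np.array([.5363,.0388]);A=.099
def led(X):
    X=np.atleast_2d(X)[:,:2]-C; c,n=np.cos(A),np.sin(A); return np.c_[X@[c,n],X@[-n,c]]
E
python3 - <<'E'
from h import *
st,s=pickle.load(open('w1.pkl','rb')); wcam(st,s); im=s['pixels']
print('tcp ledge',led(st['tcp_pos'])*1e3)
print('slab rear',led(cast(s,[(200,165),(335,156)],.056))*1e3)
hsv=cv2.cvtColor(im,cv2.COLOR_BGR2HSV)
wood=(cv2.inRange(hsv,(3,120,20),(20,255,255))>0)
pts=[]
for r in range(20,200,10):
    x=np.flatnonzero(wood[r]); pts.append((x[0]-.5,r))
p=led(cast(s,pts[:],.05))*1e3; print('front edge',p.round(1).tolist())
E
```

```text
tcp ledge [[  -8.41314152 -101.5593774 ]]
slab rear [[-49.40726462 -70.9865092 ]
 [ 44.36879203 -64.83307236]]
front edge [[-75.3, 20.3], [-75.3, 14.7], [-75.2, 9.0], [-75.2, 3.2], [-75.1, -2.7], [-75.1, -8.7], [-75.0, -14.9], [-75.0, -21.1], [-74.9, -27.5], [-75.5, -34.0], [-75.4, -40.6], [-75.4, -47.4], [-75.3, -54.3], [-75.2, -61.3], [-75.1, -68.4], [-75.0, -75.7], [-75.0, -83.1], [-74.9, -90.6]]
```

Call:
step_arm(commands=[0,0,0.008,0,0,0,0,0,0.016,0,0,0,0,0,0.024,0,0,0,0,0,0.032,0,0,0,0,0,0.04,0,0,0,0,0,0.047,0,0,0,0,0,0.052,0,0,0,0,0,0.056,0,0,0,0,0,0.059,0,0,0,0,0,0.06,0,0,0])

```text
t: 3.15
tcp_pos: [0.5391, -0.0634, 0.051]
tool_rot: [0.672, 0.74, -0.0, -0.0]
force: [-0.6, -0.6, 0.3]
finger_gap: 0.503
gripper_force: 0.0
```

Call:
step_arm(commands=[0,0,0,0,0,0,0,0,0,0,0,0,0,0,0.001,0,0,0,0,0,0.001,0,0,0,0,0,0.001,0,0,0,0,0,0.001,0,0,0,0,0,0.001,0,0,0,0,0,0.001,0,0,0,0,0,0.001,0,0,0,0,0,0.001,0,0,0])

```text
t: 4.15
tcp_pos: [0.5392, -0.0634, 0.0503]
tool_rot: [0.672, 0.74, -0.0, -0.0]
force: [-0.9, 0.8, 1.0]
finger_gap: 0.501
gripper_force: 0.0
```

Call:
step_arm(commands=[0,0,0.0005,0,0,0,0,0,0.001,0,0,0,0,0,0.0015,0,0,0,0,0,0.002,0,0,0,0,0,0.002,0,0,0,0,0,0.002,0,0,0,0,0,0.002,0,0,0,0,0,0.002,0,0,0,0,0,0.002,0,0,0,0,0,0.002,0,0,0])

```text
t: 5.15
tcp_pos: [0.5392, -0.0634, 0.0483]
tool_rot: [0.672, 0.74, 0.0, 0.0]
force: [0.5, -0.7, 0.5]
finger_gap: 0.502
gripper_force: 0.0
```

Run:
```python
from h import *
st=manip.sense(); s=manip.snapshot('wrist'); pickle.dump((st,s),open('w2.pkl','wb'));cv2.imwrite('pics/w2.png',cv2.resize(s['pixels'][60:300,130:400],None,fx=2.2,fy=2.2)); print(st['tcp_pos'],st['force'])
```

```text
[ 0.53916995 -0.06339595  0.04832683] [ 0.5442302  -0.67280801  0.50583595]
```

View pics/w2.png

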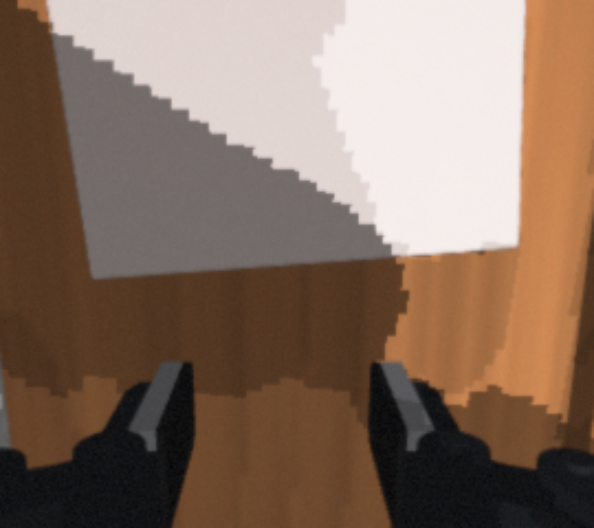

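The crop shows the fingertips at (165,365) and (400,365), still just clear of the wood. The slab's rear edge is ahead of them, from (92,277) to (518,247). I keep feeling downward.

Call:
step_arm(commands=[0,0,0.0003,0,0,0,0,0,0.0006,0,0,0,0,0,0.0009,0,0,0,0,0,0.0012,0,0,0,0,0,0.0015,0,0,0,0,0,0.0015,0,0,0,0,0,0.0015,0,0,0,0,0,0.0015,0,0,0,0,0,0.0015,0,0,0,0,0,0.0015,0,0,0])

```text
t: 6.2
tcp_pos: [0.5392, -0.0634, 0.0482]
tool_rot: [0.672, 0.74, 0.0, 0.0]
force: [-2.4, 1.1, 10.4]
finger_gap: 0.5
gripper_force: 5.4
```

Contact at TCP z = 0.0482. I lift 2 mm off the wood and push.

Call:
step_arm(commands=[0,0,-0.0017,0,0,0,0,0,-0.0034,0,0,0,0,0,-0.0034,0,0,0,0.004,0,-0.0034,0,0,0,0.008,0,-0.0034,0,0,0,0.011,0,-0.0034,0,0,0,0.014,0,-0.0034,0,0,0,0.017,0,-0.0034,0,0,0,0.02,0,-0.0034,0,0,0,0.023,0,-0.0034,0,0,0])

```text
t: 7.2
tcp_pos: [0.537, -0.0405, 0.0502]
tool_rot: [0.672, 0.741, -0.0, 0.0]
force: [-0.2, -0.1, -1.6]
finger_gap: 0.495
gripper_force: 0.6
```

Call:
step_arm(commands=[0.003,0,0,0,0,0,0.006,0,0,0,0,0,0.009,0,0,0,0,0,0.012,0,0,0,0,0,0.015,0,0,0,0,0,0.018,0,0,0,0,0,0.021,0,0,0,0,0,0.024,0,0,0,0,0,0.027,0,0,0,0,0,0.027,0,0,0,0,0])

```text
t: 8.2
tcp_pos: [0.5343, -0.0131, 0.0502]
tool_rot: [0.672, 0.74, 0.0, -0.0]
force: [-0.6, 0.2, 1.2]
finger_gap: 0.504
gripper_force: 0.0
```

```bash
cat >> h.py <<'E'
def look(n):
    st=manip.sense(); s=manip.snapshot('wrist'); wcam(st,s); im=s['pixels']; cv2.imwrite(f'pics/{n}.png',im)
    print('tcp ledge mm',(led(st['tcp_pos'])*1e3).round(1),'z',st['tcp_pos'][2].round(4),'F',st['force'].round(1))
    hsv=cv2.cvtColor(im,cv2.COLOR_BGR2HSV); m=cv2.inRange(hsv,(0,0,70),(180,70,255)); 
    # slab's rear edge: lowest white pixel above the wood, between columns of the ledge
    pts=[]
    for c in range(215,310,5):
        r=256
        col=(hsv[:,c,1]<80)&(hsv[:,c,2]>70)
        k=np.flatnonzero(col[:230])
        if len(k): pts.append((c,k[-1]+.5))
    p=led(cast(s,pts,.056))*1e3; f=np.polyfit(p[:,0],p[:,1],1); res=p[:,1]-np.polyval(f,p[:,0])
    print('rear edge y at x=-7:',np.polyval(f,-7).round(1),'askew',-f[0].round(4),'res',np.abs(res).max().round(2),'px',pts[0],pts[-1])
E
python3 -c "
from h import *
look('w3')"
```

```text
tcp ledge mm [[ -7.2 -51.4]] z 0.0502 F [-0.6  0.2  1.2]
rear edge y at x=-7: -41.0 askew 0.0291 res 2.61 px (215, np.float64(223.5)) (305, np.float64(229.5))
```

View pics/w3.png

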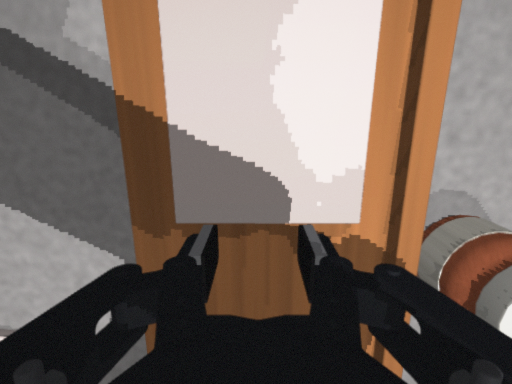

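The slab has squared up against both fingers: its rear edge runs level from (175,223) to (360,223) and touches the fingertips. The push works, so I continue about 110 mm of the remaining 120 mm.

Call:
step_arm(commands=[0.003,0,0,0,0,0,0.007,0,0,0,0,0,0.011,0,0,0,0,0,0.015,0,0,0,0,0,0.019,0,0,0,0,0,0.023,0,0,0,0,0,0.027,0,0,0,0,0,0.031,0,0,0,0,0,0.035,0,0,0,0,0,0.039,0,0,0,0,0])

```text
t: 9.25
tcp_pos: [0.5306, 0.0255, 0.0502]
tool_rot: [0.672, 0.74, 0.0, 0.0]
force: [-0.2, -0.7, 0.8]
finger_gap: 0.503
gripper_force: 0.7
```

Call:
step_arm(commands=[0.004,0,0,0,0,0,0.008,0,0,0,0,0,0.012,0,0,0,0,0,0.016,0,0,0,0,0,0.02,0,0,0,0,0,0.024,0,0,0,0,0,0.028,0,0,0,0,0,0.032,0,0,0,0,0,0.036,0,0,0,0,0,0.04,0,0,0,0,0])

```text
t: 10.25
tcp_pos: [0.5267, 0.0653, 0.0502]
tool_rot: [0.672, 0.74, -0.0, -0.0]
force: [0.5, -1.4, 0.3]
finger_gap: 0.497
gripper_force: 0.7
```

Call:
step_arm(commands=[0.004,0,0,0,0,0,0.008,0,0,0,0,0,0.012,0,0,0,0,0,0.016,0,0,0,0,0,0.02,0,0,0,0,0,0.023,0,0,0,0,0,0.026,0,0,0,0,0,0.029,0,0,0,0,0,0.031,0,0,0,0,0,0.031,0,0,0,0,0])

```text
t: 11.25
tcp_pos: [0.5236, 0.0962, 0.0502]
tool_rot: [0.672, 0.74, 0.0, -0.0]
force: [0.9, 0.8, 0.7]
finger_gap: 0.503
gripper_force: 0.0
```

```bash
python3 -c "
from h import *
look('w4')
s=manip.snapshot('top'); pickle.dump(s,open('top4.pkl','wb')); cv2.imwrite('pics/top4.png',s['pixels'])"
```

```text
tcp ledge mm [[-6.9 58.4]] z 0.0502 F [0.9 0.8 0.7]
rear edge y at x=-7: 68.8 askew 0.0221 res 2.66 px (215, np.float64(223.5)) (305, np.float64(229.5))
```

View pics/w4.png

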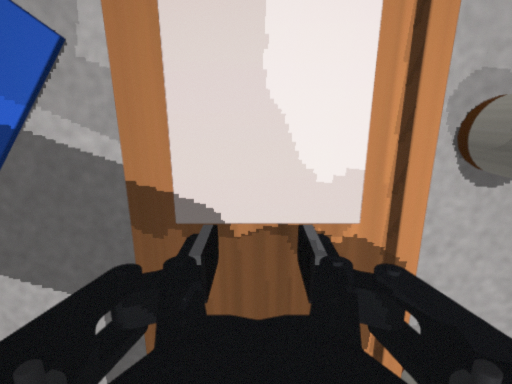

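The slab is still square against both fingers, with its rear edge level at row 223, which puts it at y ≈ 69 mm. I push the last 10.5 mm, back off and rise.

Call:
step_arm(commands=[0.002,0,0,0,0,0,0.004,0,0,0,0,0,0.006,0,0,0,0,0,0.008,0,0,0,0,0,0.0095,0,0,0,0,0,0.0105,0,0,0,0,0,0.0105,0,0,0,0,0,0.0105,0,0,0,0,0,0.0105,0,0,0,0,0,0.0105,0,0,0,0,0])

```text
t: 12.35
tcp_pos: [0.5227, 0.1063, 0.0502]
tool_rot: [0.672, 0.74, 0.0, -0.0]
force: [-0.1, 0.8, 1.1]
finger_gap: 0.501
gripper_force: 0.0
```

Call:
step_arm(commands=[-0.004,0,0,0,0,0,-0.012,0,0,0,0,0,-0.02,0,0,0,0,0,-0.03,0,0,0,0,0,-0.04,0,-0.01,0,0,0,-0.05,0,-0.03,0,0,0,-0.06,0,-0.05,0,0,0,-0.06,0,-0.07,0,0,0,-0.06,0,-0.08,0,0,0,-0.06,0,-0.08,0,0,0])

```text
t: 13.35
tcp_pos: [0.5296, 0.046, 0.132]
tool_rot: [0.672, 0.74, 0.001, 0.002]
force: [1.2, 0.2, -0.4]
finger_gap: 0.497
gripper_force: 0.0
```

Run:
```python
from h import *
look('w5')
s=manip.snapshot('top'); pickle.dump(s,open('top5.pkl','wb')); im=s['pixels']
cv2.imwrite('pics/top5.png',cv2.resize(im[100:260,60:420],None,fx=2.2,fy=2.2,interpolation=cv2.INTER_CUBIC))
c=manip.snapshot('scene')['pixels']; cv2.imwrite('pics/scene5.png',c)
```

```text
tcp ledge mm [[-6.   7.8]] z 0.132 F [ 1.2  0.2 -0.4]
rear edge y at x=-7: 74.9 askew 0.4593 res 76.39 px (215, np.float64(104.5)) (305, np.float64(229.5))
```

View pics/w5.png

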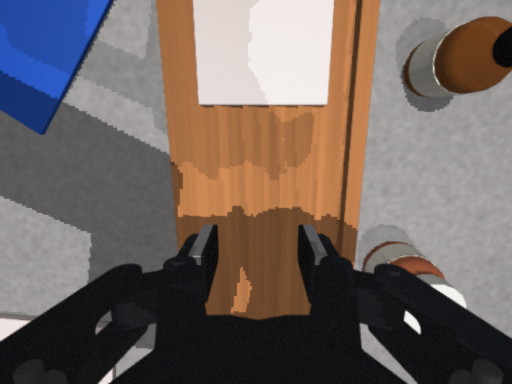

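View pics/scene5.png

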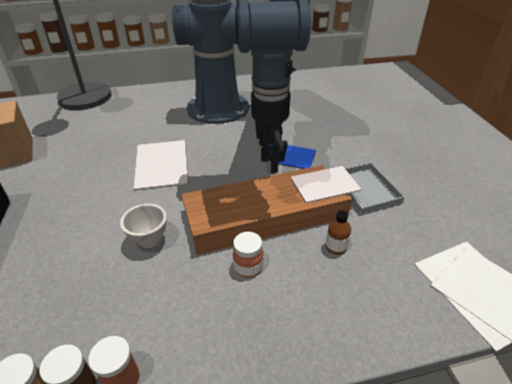

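The slab is clear of the fingers, with its rear edge from (198,104) to (327,104). In the scene view it sticks out over the tray's end at (350,185), and the tray, jar, bottle and mortar are where they were. I check the numbers before handing in.

Run:
```python
from h import *
st=manip.sense(); s=wcam(st,manip.snapshot('wrist'))
p=led(cast(s,[(198,104.5),(327,104.5)],.056))*1e3; print('rear',p.round(1).tolist())
s=pickle.load(open('top5.pkl','rb')); im=s['pixels']; hsv=cv2.cvtColor(im,cv2.COLOR_BGR2HSV)
m=cv2.inRange(hsv,(0,0,150),(180,60,255)); m[:145]=0;m[220:]=0;m[:,:125]=0;m[:,300:]=0
c=max(cv2.findContours(m,0,1)[0],key=cv2.contourArea); b=cv2.boxPoints(cv2.minAreaRect(c))
print('top',b.round(1).tolist(),(led(cast(s,b,.056))*1e3).round(1).tolist())
C1=np.array([-67.3,0])
```

```text
rear [[-51.6, 80.1], [42.2, 79.9]]
top [[125.0, 158.0], [148.0, 158.0], [148.0, 219.0], [125.0, 219.0]] [[64.6, 255.0], [60.0, 205.0], [-72.7, 213.0], [-68.2, 262.1]]
```

The slab's rear edge is at y = 80 mm, so its centre is at about 150 mm (40 mm overhang). Its x is about -5 mm, and it is square.

```bash
python3 -c "
from h import *
print(manip.sign_off())"
```

```text
the job is handed in; nothing more can be done
None
```

I pushed the white slab along the ledge until it measured about 40 mm out beyond the tray end, flat and square, then let go of it and handed the job in; the tray, mortar, jar and bottle showed no sign of having moved.

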